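Load the lathe wheels on the disinfecting carrier

TASK

The polishing-lathe wheels have to go to the disinfecting bath. Put the wheel carrier over the pin of the drip tray so that its foot lies flat on the tray's floor, then thread every wheel on the bench onto its stem, the largest at the bottom and each smaller one above, and last press the lift knob straight down on the carrier's neck until both pawls click and it is fully home. Let go of everything, and do not disturb the plaster cast.

Things in the scene. Friction and masses are not known exactly. Their poses are not given: they have to be found in the camera images.
- drip_tray: Fixed square steel drip tray, 98 x 98 mm, floor 4 mm thick, rim 11 mm high and 4 mm thick. From the middle of its floor stands a round pin 10 mm in diameter, its tapered tip 54 mm above the bench. Origin: centre of the tray's underside, on the pin's axis, at bench level; z up.
- carrier: Loose aluminium wheel carrier, 0.34 kg: round foot 72 mm in diameter and 6 mm thick, with an upright stem 19 mm in diameter; grip it round the stem. Starts upright on the bench. From below the stem has a bore 14 mm in diameter and 60 mm deep that goes over the tray's pin; home, its origin is 4 mm above the tray's. Origin: centre of the foot's underside; z up the stem.
- shoulder (a point): Top end of the carrier's 19 mm stem, on its axis, 94 mm above the carrier's underside (rim slightly chamfered). Above it rises a neck 11 mm in diameter.
- neck_tip (a point): Domed top of the carrier's neck, on its axis, 116 mm above the carrier's underside.
- pawl_a (a joint): Spring pawl on the +x side of the carrier's neck, 102 to 109 mm above the carrier's underside, sloping on top, flat below, sticking out to 9.2 mm from the axis. 0 = out (rest); grows to 0.004 m as it is pushed in. While the knob's lip passes it is pushed in about 2 mm; when the knob is home it is out again, above the lip.
- pawl_b (a joint): The same on the -x side of the neck.
- wheel_66: Polishing-lathe wheel, the largest of the five sizes (may be absent): dark rubber-bonded ring, 66 mm outer diameter, 16 mm thick, with a brass bush whose bore is 23 mm in diameter, so that it drops freely down the 19 mm stem. Starts lying flat on the bench. Origin: centre of its underside; z along its axis.
- wheel_58: Polishing-lathe wheel, the second largest of the five sizes (may be absent): dark rubber-bonded ring, 58 mm outer diameter, 16 mm thick, with a brass bush whose bore is 23 mm in diameter, so that it drops freely down the 19 mm stem. Starts lying flat on the bench. Origin: centre of its underside; z along its axis.
- wheel_50: Polishing-lathe wheel, the middle size of the five sizes (may be absent): dark rubber-bonded ring, 50 mm outer diameter, 16 mm thick, with a brass bush whose bore is 23 mm in diameter, so that it drops freely down the 19 mm stem. Starts lying flat on the bench. Origin: centre of its underside; z along its axis.
- wheel_42: Polishing-lathe wheel, the second smallest of the five sizes (may be absent): dark rubber-bonded ring, 42 mm outer diameter, 16 mm thick, with a brass bush whose bore is 23 mm in diameter, so that it drops freely down the 19 mm stem. Starts lying flat on the bench. Origin: centre of its underside; z along its axis.
- wheel_34: Polishing-lathe wheel, the smallest of the five sizes (may be absent): dark rubber-bonded ring, 34 mm outer diameter, 16 mm thick, with a brass bush whose bore is 23 mm in diameter, so that it drops freely down the 19 mm stem. Starts lying flat on the bench. Origin: centre of its underside; z along its axis.
- knob: Loose black lift knob, 44 mm high, standing mouth down: grip 36 mm in diameter, collar 44 mm in diameter above 34 mm. Mouth below: 14 mm in diameter, lip 7 mm thick, a wider socket behind it, 26 mm deep in all. Pressed down on the neck with about 5 to 15 N the lip passes the pawls and lands on the shoulder: home, its origin is at the shoulder. Origin: centre of the underside; z up.
- lamp_edge (a point): Left end of the lower front edge of the bench lamp's light bar, 0.41 m above the bench. The bar (755 mm long, 124 mm deep, 86 mm high, fixed) runs from here straight to the robot's right (-y) and away from the robot (+x): keep the arm's wrist in front of it. The task's things all lie nearer to the robot than this edge.
- cast_lower: Loose plaster lower-jaw cast, a horseshoe with teeth, 53 x 66 x 22 mm; a customer's work, not to be disturbed. Origin: centre of its underside.
- jar_d: Bystander (fixed; stays where it is): powder jar, 40 mm diameter, 48 mm high; 71 mm behind its centre (further from the robot) stands the centre of the bench lamp's tall square post, 48 mm across. Origin: centre of its underside.
- jar_e: Bystander (fixed; stays where it is): powder jar, 40 mm diameter, 52 mm high. Origin: centre of its underside.
- jar_f: Bystander (fixed; stays where it is): powder jar, 40 mm diameter, 36 mm high. Origin: centre of its underside.
- water_dish: Bystander (fixed; stays where it is): glass water dish, 60 mm diameter, 24 mm high. Origin: centre of its underside.
- palette: Bystander (fixed; stays where it is): mixing palette with a clear lid, 114 x 158 x 34 mm. Origin: centre of its underside.
- eraser_pad: Bystander (fixed; stays where it is): scrub sponge, 42 x 65 x 23 mm. Origin: centre of its underside.
- spatula_1: Bystander (fixed; stays where it is): steel spatula, 165 mm long along its y axis, 9 mm wide, 8 mm high, near the front edge. Origin: centre of its underside.
- tweezers: Bystander (fixed; stays where it is): steel tweezers, 135 mm long along its y axis, 16 mm wide, 9 mm high. Origin: centre of its underside.
- brush_1: Bystander (fixed; stays where it is): brush, 170 mm long along its y axis, 9 mm wide, 9 mm high. Origin: centre of its underside.
- shade_tab: Bystander (fixed; stays where it is): shade tab, 60 mm long along its y axis, 10 mm wide, 8 mm high. Origin: centre of its underside.
Things that resemble listed ones, but are neither listed nor needed, are in the scene too. What is shaped like the knob but red is not meant.

How it is judged:
On the way, in this order (a step that is already met when the one before it is completed fails the run):
1. the carrier stands over the tray's pin with its foot flat on the tray's floor (horizontal distance between carrier and drip_tray below 0.004 m and z of carrier in the frame of drip_tray below 0.007 m and angle between carrier's own z axis and vertical below 0.06 rad), for 0.2 s.
2. every wheel present is on the stem of the docked carrier, largest lowest and each smaller one above (all of step 1 and horizontal distance between each of wheel_66, wheel_58, wheel_50, wheel_42, wheel_34 and carrier below 0.006 m and z of wheel_66 in the frame of carrier between 0.003 and 0.078 m and angle between the z axis of each of wheel_66, wheel_58, wheel_50, wheel_42, wheel_34 and the z axis of carrier, either way round below 0.12 rad and z of wheel_58 in the frame of carrier between 0.003 and 0.078 m and z of wheel_50 in the frame of carrier between 0.003 and 0.078 m and z of wheel_42 in the frame of carrier between 0.003 and 0.078 m and z of wheel_34 in the frame of carrier between 0.003 and 0.078 m and z of each of wheel_58, wheel_50, wheel_42, wheel_34 in the frame of wheel_66 above 0.01 m and z of each of wheel_50, wheel_42, wheel_34 in the frame of wheel_58 above 0.01 m and z of each of wheel_42, wheel_34 in the frame of wheel_50 above 0.01 m and z of wheel_34 in the frame of wheel_42 above 0.01 m), for 0.2 s.
3. the lift knob is down on the shoulder and both pawls have sprung out again (all of step 1 and horizontal distance between knob and carrier below 0.004 m and z of knob in the frame of carrier between 0.091 and 0.0965 m and angle between the z axis of knob and the z axis of carrier, either way round below 0.08 rad and value of joint each of pawl_a, pawl_b below 0.001 m), for 0.2 s.
At the end, for the whole second after the job is handed in: Carrier on the pin (4 mm, foot within 3 mm of the floor, 0.06 rad); every wheel present round the stem (6 mm, underside 3 to 78 mm up the carrier, 0.12 rad), smaller above larger; knob home (91 to 96.5 mm up the carrier, 4 mm, 0.08 rad), both pawls out (under 1 mm); all at rest (all of step 3 and horizontal distance between each of wheel_66, wheel_58, wheel_50, wheel_42, wheel_34 and carrier below 0.006 m and z of wheel_66 in the frame of carrier between 0.003 and 0.078 m and angle between the z axis of each of wheel_66, wheel_58, wheel_50, wheel_42, wheel_34 and the z axis of carrier, either way round below 0.12 rad and z of wheel_58 in the frame of carrier between 0.003 and 0.078 m and z of wheel_50 in the frame of carrier between 0.003 and 0.078 m and z of wheel_42 in the frame of carrier between 0.003 and 0.078 m and z of wheel_34 in the frame of carrier between 0.003 and 0.078 m and z of each of wheel_58, wheel_50, wheel_42, wheel_34 in the frame of wheel_66 above 0.01 m and z of each of wheel_50, wheel_42, wheel_34 in the frame of wheel_58 above 0.01 m and z of each of wheel_42, wheel_34 in the frame of wheel_50 above 0.01 m and z of wheel_34 in the frame of wheel_42 above 0.01 m and linear speed of each of wheel_66, wheel_58, wheel_50, wheel_42, wheel_34, carrier, knob below 0.02 m/s); the robot touches nothing.
It fails at once if the plaster cast is pushed more than 25 mm away or tipped (distance of cast_lower from where it was at the start of the episode above 0.025 m or angle between cast_lower's own z axis and vertical above 0.3 rad).
Of wheel_66, wheel_58, wheel_50, wheel_42, wheel_34 only 3 to 5 are there at a start; the rules pass over those that are not, and their reading is None.
At some moment in a run one of wheel_66, wheel_58, wheel_50, wheel_42, wheel_34, knob may be knocked a few centimetres aside while the robot is not near it.
It also fails if it takes over 210 s, if anything falls off the work surface, if the arm or the gripper's body presses on something with over 40 N, if the wrist force passes 120 N, or if a joint passes its speed limit or range.

ROBOT

A 7-joint arm with a two-finger parallel gripper is mounted at the origin on a cart in front of the work surface, level with it; the furniture and walls round the work are solid. World frame = base frame: x ahead of the robot, y to its left, z up, the work surface at z = 0. Lengths are in m, angles in rad, forces in N, time in s.
With the tool pointing down it reaches from about 0.35 to 0.9 m from the base axis. Payload 8.1 kg.
Tool frame: the origin (TCP) lies at the very end of the fingers, on their centre line; the grasp point (between the pads) lies r.pinch_z behind it (r.pinch_z is the distance from the TCP to the grasp point, in m); z points along the fingers, y is the line along which they close (so a half turn about z gives the same grasp; the last joint's range is limited). The gripper opens to 85 mm and grips with 20 to 120 N. Pads are 22 mm wide; open, the fingers measure 114 mm over their backs; the gripper's body (76 mm by 85 mm) begins 54 mm behind the grasp point. The pads swing forward as they close: fully open they stand 13 mm farther back than shut.
Start: joints at [1.038, 0.434, 0.025, 1.573, -0.012, 1.134, -0.075], TCP at [0.26, -0.568, 0.231] pointing down, gripper open.
Joint ranges: [-2.62, 2.62], [-0.44, 2.09], [-1.27, 1.32], [0.08, 2.57], [-1.32, 4.46], [0.12, 2], [-2.74, 2.74]. Speed limits (rad/s): [2.22, 2.22, 3.01, 3.01, 3.14, 3.14, 3.14].

INTERFACE

Orientations are given as a rotation vector (axis times angle).
In Python, from plant import r gives the robot as it stands.
- The arm moves only by the shell command python3 -m jog 'ROWS' [OPENING] [FORCE]. ROWS is JSON, a list that holds one entry, the list of rows, each a list of 4 numbers: the shift along the tool's x, y, z in mm, then the turn about the tool's z in degrees. A call has 1 to 10 rows; each row is the pose to reach, as a shift and turn from the pose commanded when the call began, along the tool's axes at that moment; what a row does not reach only later rows make up. A row lasts 1/10 s, in which the tool goes at most 50 mm and 8.59 degrees, less where a joint would pass 70% of its speed; a pose out of reach is approached as far as the arm can. A call with a gripper value outside its range is refused whole. OPENING is the finger opening in mm, from 0 to 85.4, set as the call begins (- or left out, the last holds). The fingers move at their own pace and stop on an object; FORCE is the grip in N (left out, the last holds). Time passes only in rows, so rows that repeat a pose let the fingers close. It gives the time, the measured TCP pose, the force, the opening and the grip force at its end, in the units of the state.
- r.get_obs(): the state, without advancing time (a new reading comes with each control period).
- r.snapshot(name): name is "scene" or "side" or "wrist"; returns the picture (400x640x3 uint8, red, green, blue); there is no depth.
- r.camera_model(name): a dict with "mtx" (3x3 intrinsics, pixels), "R" (3x3) and "t" (3): a world point X has camera coordinates R X + t; the wrist camera has in their place "hand_eye" (4x4, takes a point from camera to tool coordinates, whose origin is the TCP and whose axes are the flange's). Camera axes: x right, y down, z forward; pixel columns grow to the right and rows downward; lengths in m; the calibration is good to about 2 mm. A picture is of the moment at which its call begins: read the wrist's pose just before it. camera_model takes no time and is no camera call.
- r.finish_job(): hands the job in; it is judged then, once.
Trained networks look in the newest picture that a camera, given by its name, has taken for a name from the list of things; names that differ only in an ending like _2 or _b are one class to them, and where a whole thing is asked for, a point or a joint stands for the part that bears it (a point fixed in the world has none). Each returns a list of dicts, best first, with "conf" (0 to 1); they miss things now and then, are a little off and sometimes report something else, mostly with a low value. They report only what shows in the picture. A call takes as long as a camera call. They do not tell look-alikes from the thing itself.
- r.spot_in(camera, label): "at" ([column, row] in pixels, amid what is visible of it).
- r.silhouettes(camera, label): "region" (400x640 bool, what is visible of it) and "at" ([column, row] in pixels, amid what is visible of it).
The state is a dict: "clock": time; "joint_positions": joint angles; "dq": joint speeds; "joint_torque": joint torques, N m; "position": TCP position; "eef_rot": TCP orientation; "contact_force": force on the tool from outside, world axes, zero at the start; "moment": the same for the moment, N m; "grip_width": finger opening in m; "finger_force": force on a finger pad.
Only numpy, scipy, OpenCV 4.12 (cv2) and the standard library are available. Lean on these libraries where they do the work, as an engineer would, in place of code of your own. Each camera call takes 0.05 s, during which the arm holds its last target. There are 200 camera calls.

## Working session

There is one attempt and no reset: what is moved stays moved. The work goes in short steps, Python scripts to look and compute and a shell command to move; the robot and the scene stay as the last step left them, time stands still between calls to the robot, and variables do not carry over. Pictures are saved under pics/ and viewed, at most 14 in all, crops included, and the job is handed in when it is done.

```bash
mkdir -p pics; ls; python3 - <<'E'
from plant import r
import cv2,numpy as np
o=r.get_obs()
print({k:np.round(v,3) for k,v in o.items()}, r.pinch_z)
for c in ("scene","side","wrist"):
    im=r.snapshot(c); cv2.imwrite(f"pics/{c}0.png",im[:,:,::-1])
    m=r.camera_model(c); print(c,{k:np.round(v,3).tolist() for k,v in m.items()})
E
```

```text
pics
{'clock': np.float64(0.0), 'joint_positions': array([ 1.038,  0.435,  0.025,  1.574, -0.012,  1.134, -0.075]), 'dq': array([ 0.001, -0.001, -0.001,  0.001, -0.002,  0.   ,  0.001]), 'joint_torque': array([-0.0000e+00, -6.7047e+01,  1.0250e+00, -3.1621e+01,  1.6000e-02,
        1.2000e-02,  0.0000e+00]), 'position': array([ 0.26 , -0.568,  0.231]), 'eef_rot': array([-3.068e+00, -6.700e-01,  1.000e-03]), 'contact_force': array([-1.072, -0.163,  0.302]), 'moment': array([-0.011, -0.068,  0.075]), 'finger_force': np.float64(0.0), 'grip_width': np.float64(0.085)} 0.0187
scene {'mtx': [[371.697, 0.0, 318.08], [0.0, 371.697, 202.003], [0.0, 0.0, 1.0]], 'R': [[-0.485, -0.874, -0.002], [-0.53, 0.295, -0.795], [0.696, -0.385, -0.606]], 't': [0.02, 0.58, 0.766]}
side {'mtx': [[406.388, 0.0, 322.066], [0.0, 406.388, 203.374], [0.0, 0.0, 1.0]], 'R': [[0.854, -0.519, -0.003], [-0.227, -0.368, -0.902], [0.467, 0.771, -0.432]], 't': [-0.619, 0.234, 1.238]}
wrist {'mtx': [[342.391, 0.0, 316.955], [0.0, 342.391, 198.057], [0.0, 0.0, 1.0]], 'hand_eye': [[0.001, -0.966, -0.26, 0.065], [1.0, 0.001, -0.0, -0.001], [0.0, -0.26, 0.966, -0.142], [0.0, 0.0, 0.0, 1.0]]}
```

View pics/scene0.png

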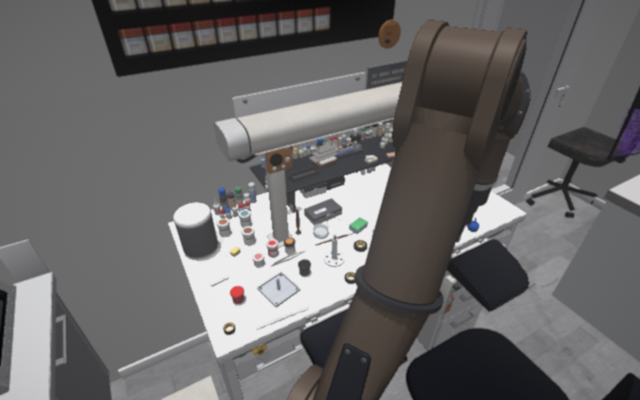

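View pics/side0.png

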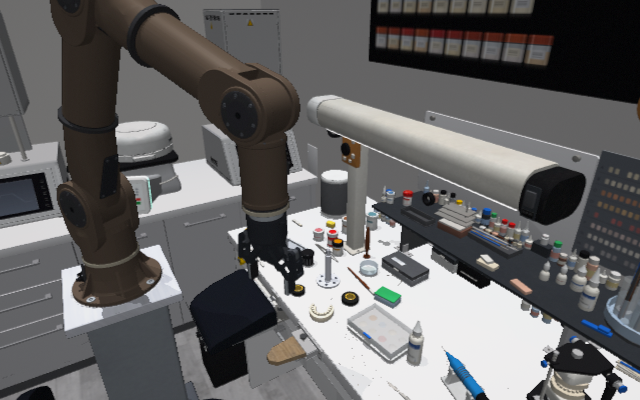

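Scene: tray about (280,288), carrier (334,255), black knob (304,268), red knob decoy (237,294), wheels around (229,327), (350,277) and (361,244). The side view shows the cast at (320,311) and a wheel at (350,298). Next: positions.

```bash
cat > h.py <<'E'
from plant import r
import numpy as np, cv2
from scipy.spatial.transform import Rotation as Ro
def pose():
    o=r.get_obs(); return Ro.from_rotvec(o["eef_rot"]).as_matrix(), np.array(o["position"])
def cam(c, P=None):
    m=r.camera_model(c); K=np.array(m["mtx"])
    if c!="wrist":
        R=np.array(m["R"]); return K,R,np.array(m["t"])
    Rt,p=P or pose(); H=np.array(m["hand_eye"])
    Rc=Rt@H[:3,:3]; pc=Rt@H[:3,3]+p
    return K,Rc.T,-Rc.T@pc
def ray(c,px,z,P=None):
    K,R,t=cam(c,P); d=R.T@np.linalg.solve(K,[px[0],px[1],1.]); o=-R.T@t
    return o+d*(z-o[2])/d[2]
def proj(c,X,P=None):
    K,R,t=cam(c,P); q=K@(R@np.asarray(X,float)+t); return q[:2]/q[2]
def totool(X):   # world point -> mm in tool axes from the TCP
    R,p=pose(); return 1000*R.T@(np.asarray(X,float)-p)
E
python3 - <<'E'
from h import *
hz=dict(drip_tray=.004,carrier=.04,wheel_66=.008,wheel_34=.008,knob=.025,cast_lower=.012,jar_d=.02,water_dish=.01,palette=.02,eraser_pad=.012)
for n,z in hz.items():
    for c in ("scene","side"):
        for d in r.spot_in(c,n)[:6]:
            if d["conf"]>.2: print(n,c,round(d["conf"],2),np.round(d["at"]),np.round(ray(c,d["at"],z)[:2],3))
print(r.get_obs()["clock"])
E
```

```text
drip_tray scene 0.73 [278. 290.] [ 0.508 -0.117]
carrier scene 0.88 [336. 255.] [ 0.519 -0.333]
carrier side 0.86 [328. 274.] [ 0.53  -0.356]
wheel_66 scene 0.55 [228. 328.] [0.449 0.066]
wheel_66 side 0.71 [347. 298.] [ 0.537 -0.441]
wheel_34 scene 0.55 [228. 328.] [0.449 0.066]
wheel_34 side 0.71 [347. 298.] [ 0.537 -0.441]
knob scene 0.76 [302. 265.] [ 0.546 -0.219]
knob scene 0.69 [237. 294.] [0.535 0.006]
knob side 0.52 [308. 254.] [ 0.544 -0.211]
cast_lower scene 0.37 [342. 236.] [ 0.614 -0.417]
cast_lower side 0.81 [319. 315.] [ 0.431 -0.466]
jar_d scene 0.67 [259. 259.] [ 0.644 -0.11 ]
jar_d scene 0.63 [289. 248.] [ 0.642 -0.218]
jar_d scene 0.53 [272. 245.] [ 0.684 -0.174]
jar_d side 0.64 [329. 237.] [ 0.665 -0.144]
jar_d side 0.54 [308. 253.] [ 0.551 -0.197]
jar_d side 0.5 [338. 247.] [ 0.655 -0.218]
water_dish scene 0.52 [320. 228.] [ 0.691 -0.368]
water_dish scene 0.36 [279. 260.] [ 0.617 -0.168]
water_dish side 0.48 [370. 265.] [ 0.69  -0.347]
palette side 0.61 [380. 330.] [ 0.528 -0.599]
eraser_pad side 0.71 [390. 295.] [ 0.647 -0.499]
eraser_pad side 0.64 [327. 277.] [ 0.541 -0.332]
1.15
```

```bash
python3 - <<'E'
from h import *
print("lamp",ray("scene",(243,160),.41),ray("scene",(222,140),.41),ray("side",(330,133),.41))
for c,p in (("scene",(350,277)),("scene",(361,244)),("scene",(229,327)),("side",(298,289)),("side",(350,298))): print(c,p,ray(c,p,.008))
E
python3 -m jog '[[[50,-30,0,5],[90,-60,-10,10],[130,-90,-20,15],[170,-120,-30,20],[210,-150,-40,24],[250,-175,-50,24],[280,-200,-60,24],[290,-205,-60,24],[290,-205,-60,24]]]'
```

```text
lamp [ 0.63767824 -0.10040898  0.41      ] [ 0.77598741 -0.08575805  0.41      ] [ 0.63613715 -0.19324296  0.41      ]
scene (350, 277) [ 0.43917653 -0.33804144  0.008     ]
scene (361, 244) [ 0.54859051 -0.45528115  0.008     ]
scene (229, 327) [0.45053018 0.06138209 0.008     ]
side (298, 289) [ 0.43979722 -0.33338931  0.008     ]
side (350, 298) [ 0.54544074 -0.44605452  0.008     ]
clock: 2.05
position: [0.4401, -0.2589, 0.2917]
eef_rot: [-3.141, -0.025, -0.002]
contact_force: [0.6, 0.1, -0.2]
grip_width: 0.0853
finger_force: 0.0
```

```bash
python3 - <<'E'
from h import *
P=pose(); im=r.snapshot("wrist"); cv2.imwrite("pics/wrist1.png",im[:,:,::-1])
for n,z in dict(wheel_50=.012,knob=.025,carrier=.006,drip_tray=.004,cast_lower=.012).items():
    for d in r.silhouettes("wrist",n)[:6]:
        if d["conf"]>.2:
            ys,xs=np.nonzero(d["region"]); a=ray("wrist",(xs.min(),ys.mean()),z,P); b=ray("wrist",(xs.max(),ys.mean()),z,P)
            print(n,round(d["conf"],2),np.round(d["at"]),np.round(ray("wrist",d["at"],z,P)[:2],3),"w",round(np.hypot(*(a-b)[:2])*1000,1))
E
```

```text
wheel_50 0.95 [481.  72.] [ 0.547 -0.447] w 54.7
wheel_50 0.9 [374. 158.] [ 0.445 -0.329] w 41.0
wheel_50 0.66 [ 55. 155.] [0.441 0.066] w 39.4
knob 0.97 [81. 80.] [0.53  0.011] w 64.3
knob 0.58 [285.  82.] [ 0.531 -0.221] w 46.3
carrier 0.91 [383.  78.] [ 0.539 -0.335] w 70.9
drip_tray 0.77 [198.  97.] [ 0.513 -0.114] w 123.0
cast_lower 0.79 [481. 167.] [ 0.435 -0.463] w 69.4
```

View pics/wrist1.png

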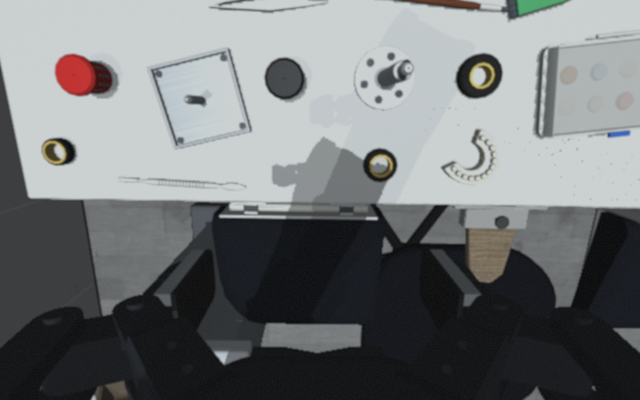

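Wrist view: wheels at (480,75), (380,164) and (58,152); carrier (383,78), tray (199,98), cast (470,158). The black knob at (285,78) fits the description; the red one at (80,75) is the decoy. I still need to check whether any wheels were hidden before.

```bash
python3 - <<'E'
from h import *
a=r.snapshot("scene"); b=r.snapshot("side")
A=cv2.resize(a[200:350,150:550],(800,300),interpolation=cv2.INTER_CUBIC); B=cv2.resize(b[220:370,220:620],(800,300),interpolation=cv2.INTER_CUBIC)
cv2.imwrite("pics/both2.png",np.vstack([A,B])[:,:,::-1])
for c in ("scene","side"):
    for n in ("wheel_66","wheel_34"):
        for d in r.spot_in(c,n): print(c,n,round(d["conf"],2),np.round(d["at"]),np.round(ray(c,d["at"],.01)[:2],3))
E
```

```text
scene wheel_66 0.45 [305. 265.] [ 0.554 -0.234]
scene wheel_66 0.43 [229. 324.] [0.457 0.058]
scene wheel_34 0.45 [305. 265.] [ 0.554 -0.234]
scene wheel_34 0.43 [229. 324.] [0.457 0.058]
side wheel_66 0.57 [296. 290.] [ 0.431 -0.339]
side wheel_66 0.57 [306. 254.] [ 0.549 -0.188]
side wheel_66 0.53 [251. 233.] [0.449 0.043]
side wheel_34 0.57 [296. 290.] [ 0.431 -0.339]
side wheel_34 0.57 [306. 254.] [ 0.549 -0.188]
side wheel_34 0.53 [251. 233.] [0.449 0.043]
```

View pics/both2.png

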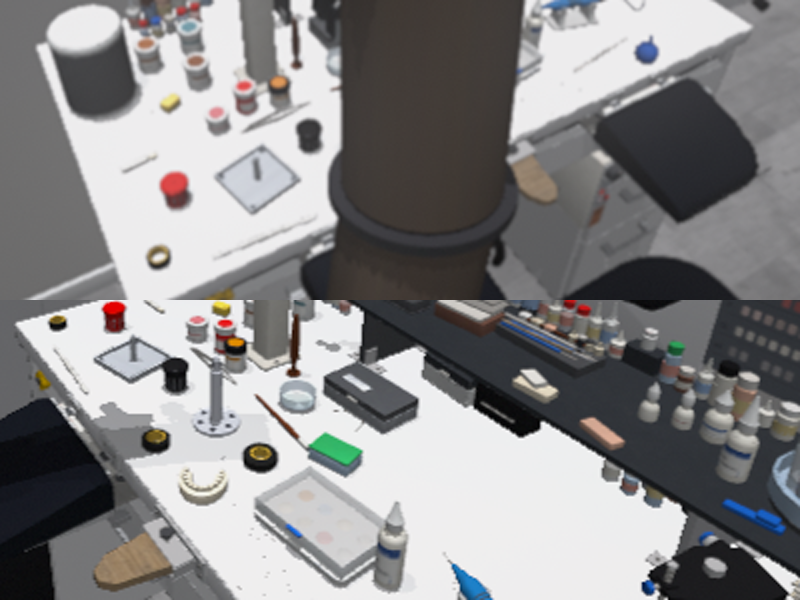

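All three wheels are visible in the side view and there are no more. Now near views of the tray and the carrier.

```bash
python3 -m jog '[[[15,-40,20,0],[30,-80,40,0],[45,-120,70,0],[58,-145,90,0],[58,-145,90,0],[58,-145,90,0],[58,-145,90,0]]]' && python3 - <<'E'
from h import *
P=pose(); im=r.snapshot("wrist"); cv2.imwrite("pics/tray3.png",im[:,:,::-1])
for d in r.silhouettes("wrist","drip_tray")[:2]:
    print(d["conf"],d["at"]); m=d["region"].astype(np.uint8)
    c=max(cv2.findContours(m,0,2)[0],key=cv2.contourArea)
    (ct,sz,a)=cv2.minAreaRect(c)
    # rim top outline on plane z=.011
    pts=np.array([ray("wrist",p[0],.011,P)[:2] for p in c],np.float32)
    print("rect",cv2.minAreaRect(pts*1000))
X=np.array([.513,-.114,.054]);print(proj("wrist",X,P),P[1])
E
```

```text
clock: 3.35
position: [0.4951, -0.1167, 0.2019]
eef_rot: [3.141, 0.015, 0.001]
contact_force: [-1.1, -0.7, -0.1]
grip_width: 0.0854
finger_force: 0.0
0.97 [318.4, 157.2]
rect ((510.71148681640625, -115.96002197265625), (97.72508239746094, 97.62440490722656), 13.987212181091309)
[314.6676354  163.10354551] [ 0.49513624 -0.11665994  0.20188023]
```

View pics/tray3.png

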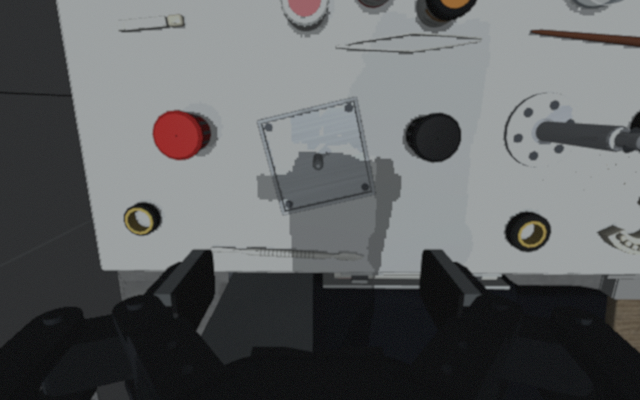

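Picture: tray centre at (318,157), pin tip at (318,160), and the rectified tray measures 97.7 mm square, so the calibration is good. Next: carrier.

```bash
python3 -m jog '[[[10,45,0,0],[20,90,0,0],[28,135,0,0],[28,180,0,0],[28,218,0,0],[28,218,0,0],[28,218,0,0],[28,218,0,0]]]' && cat > w.py <<'E'
from h import *
P=pose(); im=r.snapshot("wrist"); import sys; cv2.imwrite(sys.argv[1],im[:,:,::-1])
def circ(m,z):
    c=max(cv2.findContours(m.astype(np.uint8),0,cv2.CHAIN_APPROX_NONE)[0],key=cv2.contourArea)
    p=np.array([ray("wrist",q[0],z,P)[:2] for q in c],np.float32)*1000
    return p,cv2.fitEllipse(p)
for n,z in (("wheel_50",.016),("carrier",.006),("knob",.044)):
    for d in r.silhouettes("wrist",n):
        if d["conf"]<.3: continue
        p,e=circ(d["region"],z); 
        s=n
        if n=="wheel_50":   # brass bush ring top face
            hsv=cv2.cvtColor(im,cv2.COLOR_RGB2HSV); 
            br=(d["region"]&(hsv[...,1]>80)&(hsv[...,2]>70))
            k=cv2.convexHull(np.argwhere(br)[:,::-1].astype(np.int32)) if br.sum()>10 else None
            if k is not None:
                q=np.array([ray("wrist",u[0],z,P)[:2] for u in k],np.float32)*1000
                s+=" brass "+str(np.round(cv2.minEnclosingCircle(q)[0],1))
        if n=="carrier": 
            # robust circle on far-left part: foot
            print(" y-range",p[:,1].min(),p[:,1].max(),"x",p[:,0].min(),p[:,0].max())
        print(s,round(d["conf"],2),np.round(d["at"]),"c",np.round(e[0],1),"axes",np.round(e[1],1))
E
python3 w.py pics/car4.png
```

```text
clock: 4.25
position: [0.5255, -0.3324, 0.2016]
eef_rot: [-3.141, -0.017, -0.001]
contact_force: [-0.5, 1.0, 0.6]
grip_width: 0.0858
finger_force: 0.0
wheel_50 brass [ 436.1 -336.4] 0.8 [316. 263.] c [ 438.5 -336. ] axes [41.1 44.9]
wheel_50 brass [ 543.1 -446.2] 0.73 [440. 158.] c [ 543.7 -443.6] axes [47.9 50.7]
 y-range -371.36545 -300.68408 x 503.83215 574.71716
carrier 0.61 [321. 156.] c [ 538.9 -335.6] axes [70.8 71.1]
knob 0.76 [197. 169.] c [ 535.8 -224. ] axes [41.1 50. ]
```

View pics/car4.png

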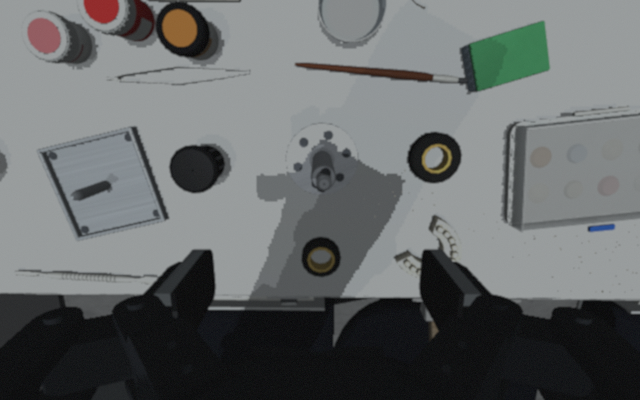

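Carrier foot fits a 71 mm circle at (538.9, -335.7). Wheels: about 42 mm at (437,-336), about 50 mm at (543,-445), and the left one is probably 34 mm. Grasping the stem.

```bash
python3 -m jog '[[[13.5,3,0,0],[13.5,3,40,0],[13.5,3,80,0],[13.5,3,120,0],[13.5,3,142,0],[13.5,3,142,0],[13.5,3,142,0]]]' 85 && python3 -m jog '[[[0,0,0,0],[0,0,0,0],[0,0,0,0],[0,0,0,0],[0,0,0,0],[0,0,0,0],[0,0,0,0],[0,0,0,0],[0,0,0,0],[0,0,0,0]]]' 8 60
```

```text
clock: 5.15
position: [0.5394, -0.3356, 0.06]
eef_rot: [3.142, 0.018, 0.0]
contact_force: [-0.0, 0.3, 0.9]
grip_width: 0.0849
finger_force: 0.0
clock: 6.15
position: [0.5392, -0.3366, 0.0599]
eef_rot: [3.141, 0.016, 0.001]
contact_force: [-1.3, -1.9, 6.1]
grip_width: 0.0167
finger_force: 58.8
```

```bash
python3 -m jog '[[[0,0,-30,0],[0,0,-60,0],[0,0,-85,0],[-5,-30,-85,0],[-10,-70,-85,0],[-15,-115,-85,0],[-20,-160,-85,0],[-25,-200,-85,0],[-28,-220,-85,0],[-28,-220,-85,0]]]' && python3 -m jog '[[[0,0,0,0],[0,0,0,0],[0,0,0,0]]]' && python3 w.py pics/car5.png
```

```text
clock: 7.15
position: [0.5075, -0.1117, 0.1438]
eef_rot: [-3.139, -0.026, 0.003]
contact_force: [-0.6, -0.2, -3.3]
grip_width: 0.0167
finger_force: 59.3
clock: 7.45
position: [0.5085, -0.1175, 0.1441]
eef_rot: [3.141, 0.014, -0.001]
contact_force: [-0.1, 0.4, -3.3]
grip_width: 0.0169
finger_force: 59.3
wheel_50 brass [446.6  63.3] 0.93 [108. 258.] c [449.3  59.3] axes [33.  40.7]
wheel_50 brass [ 436.3 -336.1] 0.76 [556. 265.] c [ 439.5 -329.9] axes [40.8 49.3]
 y-range -167.51703 -66.4776 x 352.07513 532.0526
carrier 0.83 [319. 224.] c [ 459.7 -117.2] axes [ 90.4 177.2]
knob 0.98 [457. 161.] c [ 535.7 -215.7] axes [41.9 51.1]
knob 0.82 [148. 158.] c [535.7   1. ] axes [41.3 53.4]
```

View pics/car5.png

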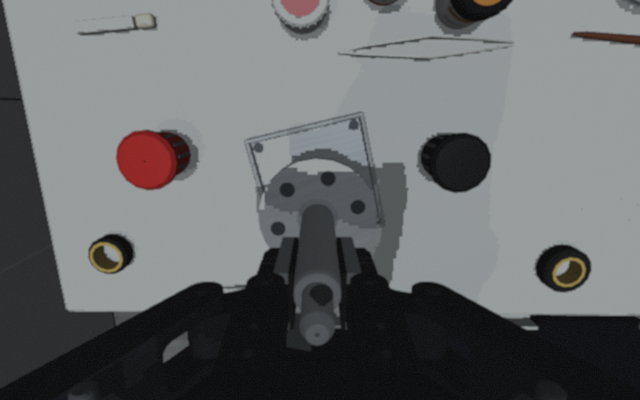

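Picture: carrier held, foot's far arc at (318,152) over the tray. The pin is hidden, so I'll fit the foot circle.

```bash
python3 - <<'E'
from h import *
from scipy.optimize import least_squares
P=pose(); r.snapshot("wrist")
d=r.silhouettes("wrist","carrier")[0]; m=d["region"]
c=max(cv2.findContours(m.astype(np.uint8),0,cv2.CHAIN_APPROX_NONE)[0],key=cv2.contourArea)[:,0]
c=c[c[:,1]<230]
print(c.min(0),c.max(0))
for zf in (.086,.090,.094):
    p=np.array([ray("wrist",q,zf,P)[:2] for q in c])*1000
    s=least_squares(lambda v:np.hypot(p[:,0]-v[0],p[:,1]-v[1])-v[2],[508,-117,36],loss="soft_l1"); print(zf,s.x,s.cost,P[1]*1000)
E
```

```text
[258 158] [375 229]
0.086 [ 507.86035538 -116.04505979   36.01354581] 6.581572885000679 [ 508.54473201 -116.80685369  144.21192822]
0.09 [ 509.16957274 -116.03391216   35.29452282] 6.332282032909865 [ 508.54473201 -116.80685369  144.21192822]
0.094 [ 510.47879015 -116.02276628   34.57549739] 6.087243991107611 [ 508.54473201 -116.80685369  144.21192822]
```

```bash
python3 -m jog '[[[2.5,0,0,0],[2.5,0,10,0],[2.5,0,20,0],[2.5,0,30,0],[2.5,0,40,0],[2.5,0,50,0],[2.5,0,50,0]]]' && python3 -m jog '[[[0,0,10,0],[0,0,20,0],[0,0,24,0],[0,0,27,0],[0,0,27,0],[0,0,27,0]]]'
```

```text
clock: 8.45
position: [0.51, -0.116, 0.0926]
eef_rot: [-3.141, -0.017, 0.004]
contact_force: [-0.1, -0.9, -2.4]
grip_width: 0.0164
finger_force: 59.2
clock: 9.05
position: [0.5112, -0.1162, 0.0675]
eef_rot: [3.141, 0.017, 0.0]
contact_force: [0.8, -0.3, -2.9]
grip_width: 0.0167
finger_force: 59.3
```

```bash
python3 -m jog '[[[0,0,2,0],[0,0,3.5,0],[0,0,3.5,0]]]' && python3 -m jog '[[[0,0,0,0],[0,0,0,0],[0,0,0,0],[0,0,0,0],[0,0,0,0],[0,0,0,0]]]' 85 && python3 -m jog '[[[0,0,-40,0],[0,0,-90,0],[-10,0,-135,0],[-12,0,-135,0],[-12,0,-135,0],[-12,0,-135,0]]]' && python3 w.py pics/car6.png
```

```text
clock: 9.35
position: [0.5112, -0.1162, 0.0639]
eef_rot: [3.141, 0.017, 0.0]
contact_force: [0.9, 0.6, -2.9]
grip_width: 0.0165
finger_force: 59.3
clock: 9.95
position: [0.5111, -0.1162, 0.0638]
eef_rot: [3.141, 0.017, 0.0]
contact_force: [-0.4, -0.0, 0.7]
grip_width: 0.0849
finger_force: 0.0
clock: 10.55
position: [0.4985, -0.1163, 0.198]
eef_rot: [-3.141, -0.017, 0.002]
contact_force: [0.4, -0.2, -0.6]
grip_width: 0.0848
finger_force: 0.0
wheel_50 brass [ 436.1 -335.9] 0.83 [532. 238.] c [ 438.1 -330.9] axes [41.1 47.7]
wheel_50 0.68 [636. 136.] c [ 538.3 -413.6] axes [ 6.7 33. ]
wheel_50 0.67 [288. 259.] c [412.1 -86.5] axes [  9.9 151.6]
wheel_50 brass [446.4  63.2] 0.66 [140. 227.] c [448.2  60.2] axes [32.7 39.3]
 y-range -151.10303 -80.052376 x 474.2902 546.4648
carrier 0.58 [315. 161.] c [ 510.2 -115.5] axes [71.1 71.5]
 y-range 46.25517 86.09442 x 426.6649 462.74094
carrier 0.37 [140. 226.] c [444.5  66. ] axes [33.9 40.3]
knob 0.68 [439. 143.] c [ 534.7 -216.6] axes [40.6 47.7]
knob 0.59 [176. 142.] c [534.7   2.4] axes [41.4 50.6]
```

View pics/car6.png

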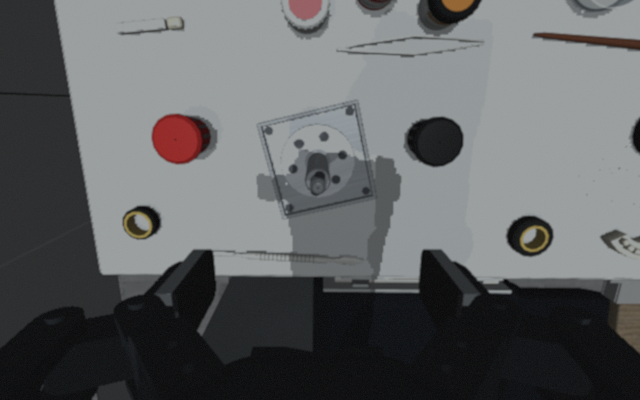

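Carrier docked, foot centre at (315,161) concentric with the tray. Wheels present are 50, 42 and 34 mm. Going over the 50.

```bash
python3 -m jog '[[[0,45,0,0],[0,90,0,0],[5,135,0,0],[10,180,0,0],[15,225,0,0],[18,270,0,0],[18,310,0,0],[18,329,0,0],[18,329,0,0],[18,329,0,0]]]' 64 && python3 -m jog '[[[0,0,0,0],[0,0,0,0]]]' && python3 w.py pics/w7.png && python3 - <<'E'
from h import *
d=r.silhouettes("wrist","palette")
for q in d[:2]:
    ys,xs=np.nonzero(q["region"]); i=xs.argmin(); print("palette",q["conf"],xs[i],ys[i],ray("wrist",(xs[i],ys[i]),.034))
d=r.silhouettes("wrist","cast_lower")
for q in d[:1]:
    ys,xs=np.nonzero(q["region"]); i=ys.argmin(); j=xs.argmin();print("cast",q["conf"],ray("wrist",(xs[i],ys[i]),.022),ray("wrist",(xs[j],ys[j]),.022))
E
```

```text
clock: 11.75
position: [0.5205, -0.4446, 0.1976]
eef_rot: [-3.14, -0.017, 0.002]
contact_force: [-0.8, -0.4, -0.6]
grip_width: 0.0639
finger_force: 0.0
clock: 11.95
position: [0.5213, -0.4435, 0.1988]
eef_rot: [-3.141, -0.02, -0.0]
contact_force: [0.8, 0.2, -0.8]
grip_width: 0.0641
finger_force: 0.0
wheel_50 brass [ 543.6 -445.6] 0.72 [322. 162.] c [ 543.1 -445.9] axes [48.  49.3]
wheel_50 brass [ 439.3 -334.5] 0.68 [206. 244.] c [ 446.7 -333.8] axes [20.6 46.2]
 y-range -152.58012 -118.16003 x 475.61642 542.2779
carrier 0.75 [ 12. 182.] c [ 506.3 -136.4] axes [27.8 71.7]
 y-range -202.6289 -149.42728 x 614.1073 624.2925
carrier 0.64 [52. 59.] c [ 618.5 -166.6] axes [ 3.5 65.9]
knob 0.93 [ 77. 163.] c [ 536.  -230.7] axes [41.  63.6]
palette 0.62 394 126 [ 0.56956438 -0.51122051  0.034     ]
cast 0.79 [ 0.48694386 -0.45440623  0.022     ] [ 0.4388915  -0.41794732  0.022     ]
```

View pics/w7.png

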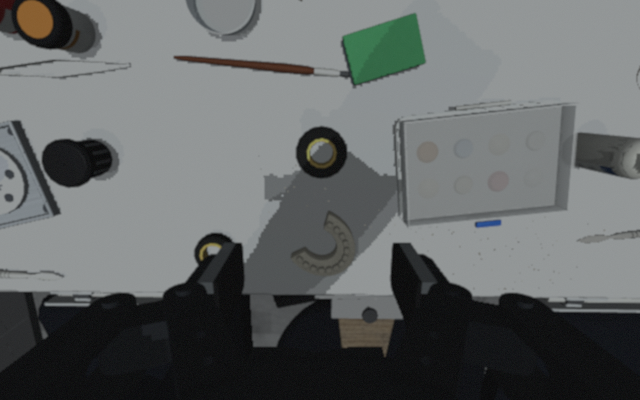

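Picture: the 50 wheel at (322,152) measures about 49 mm; the palette edge is 20 mm clear of the finger. Lowering.

```bash
python3 -m jog '[[[22,2,0,0],[22,2,45,0],[22,2,90,0],[22,2,135,0],[22,2,170,0],[22,2,185,0],[22,2,195,0],[22,2,195,0],[22,2,195,0]]]' && python3 -m jog '[[[0,0,0,0],[0,0,0,0],[0,0,0,0],[0,0,0,0],[0,0,0,0],[0,0,0,0]]]' 35 40
```

```text
clock: 13.15
position: [0.5437, -0.4477, 0.0056]
eef_rot: [3.14, 0.017, 0.003]
contact_force: [-0.5, -0.5, 0.8]
grip_width: 0.0643
finger_force: 0.0
clock: 13.75
position: [0.5438, -0.4478, 0.0064]
eef_rot: [3.139, 0.017, 0.004]
contact_force: [-1.4, 0.8, 7.0]
grip_width: 0.0481
finger_force: 39.9
```

```bash
python3 -m jog '[[[0,0,-45,0],[0,0,-90,0],[0,0,-140,0],[0,-45,-150,0],[0,-90,-150,0],[-5,-135,-150,0],[-10,-180,-150,0],[-15,-225,-150,0],[-20,-265,-150,0],[-25,-295,-150,0]]]' && python3 -m jog '[[[-1,-10,0,0],[-2,-18,0,0],[-2,-18,0,0],[-2,-18,0,0],[-2,-18,0,0]]]' && python3 w.py pics/w8.png
```

```text
clock: 14.75
position: [0.5147, -0.1492, 0.1552]
eef_rot: [-3.141, -0.021, -0.004]
contact_force: [0.5, 0.0, -0.9]
grip_width: 0.0478
finger_force: 41.3
clock: 15.25
position: [0.5124, -0.1357, 0.1538]
eef_rot: [3.141, 0.014, 0.0]
contact_force: [-0.5, -0.1, -0.6]
grip_width: 0.0478
finger_force: 41.3
wheel_50 brass [ 436.4 -336.2] 0.94 [538. 271.] c [ 439.1 -331.3] axes [39.8 48.4]
wheel_50 brass [ 439.3 -135.6] 0.64 [316. 270.] c [ 444.  -135.6] axes [ 99.7 107.6]
wheel_50 brass [446.3  63.7] 0.59 [ 96. 256.] c [449.   59.3] axes [32.9 40.8]
wheel_50 brass [ 653.3 -232.7] 0.45 [436.  14.] c [ 642.9 -223. ] axes [25.2 56.5]
 y-range -150.1132 -79.47066 x 477.70456 545.43945
carrier 0.7 [294. 180.] c [ 514.5 -113.7] axes [60.6 74.5]
knob 0.96 [134. 161.] c [5.357e+02 2.000e-01] axes [41.1 55.2]
knob 0.88 [431. 166.] c [ 535.7 -217. ] axes [41.  47.4]
```

View pics/w8.png

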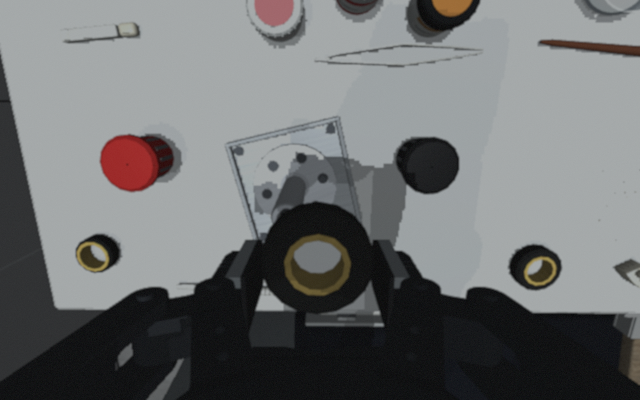

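Picture: wheel held level at (318,258), stem top just behind it at (283,215). Measuring the held wheel's centre.

```bash
cat > held.py <<'E'
from h import *
import sys
off=float(sys.argv[1])   # TCP height above wheel underside, mm
P=pose(); im=r.snapshot("wrist"); zt=P[1][2]-off/1000+.016
hsv=cv2.cvtColor(im,cv2.COLOR_RGB2HSV)
u=proj("wrist",np.r_[P[1][:2],zt],P)
for d in r.silhouettes("wrist","wheel_50"):
    if np.hypot(*(np.array(d["at"])-u))<40:
        c=max(cv2.findContours(d["region"].astype(np.uint8),0,1)[0],key=cv2.contourArea)
        p=np.array([ray("wrist",q[0],zt,P)[:2] for q in c],np.float32)*1000
        m=np.abs(p[:,1]-np.median(p[:,1]))<99
        e=cv2.fitEllipse(p); print("outer",np.round(e[0],1),np.round(e[1],1),"hull",np.round(cv2.minEnclosingCircle(p),1) if 0 else "", "x",p[:,0].min(),p[:,0].max())
        br=(d["region"]&(hsv[...,1]>80)&(hsv[...,2]>60))
        k=cv2.convexHull(np.argwhere(br)[:,::-1].astype(np.int32))
        q=np.array([ray("wrist",v[0],zt,P)[:2] for v in k],np.float32)*1000
        print("brass",cv2.minEnclosingCircle(q), "x",q[:,0].min(),q[:,0].max(),"y",q[:,1].min(),q[:,1].max())
print("TCP",P[1]*1000)
E
python3 held.py 6
```

```text
outer [ 514.2 -134. ] [47.  50.7] hull  x 488.7825 539.55865
brass ((512.0573120117188, -134.28268432617188), 14.235810279846191) x 498.14154 526.2768 y -148.20944 -120.38007
TCP [ 512.2297948  -134.88494489  153.65708507]
```

```bash
python3 -m jog '[[[-1,-10,0,0],[-1.4,-18.7,0,0],[-1.4,-18.7,0,0],[-1.4,-18.7,10,0],[-1.4,-18.7,20,0],[-1.4,-18.7,28,0],[-1.4,-18.7,36,0],[-1.4,-18.7,42,0],[-1.4,-18.7,42,0]]]' && python3 -m jog '[[[0,0,4,0],[0,0,8,0],[0,0,12,0],[0,0,17,0],[0,0,17,0]]]'
```

```text
clock: 16.45
position: [0.51, -0.1155, 0.1107]
eef_rot: [-3.141, -0.017, 0.003]
contact_force: [-0.6, 0.2, 0.5]
grip_width: 0.0476
finger_force: 41.3
clock: 16.95
position: [0.5102, -0.1154, 0.0941]
eef_rot: [-3.141, -0.017, 0.002]
contact_force: [-0.8, -0.2, -0.6]
grip_width: 0.0476
finger_force: 41.3
```

```bash
python3 -m jog '[[[0,0,10,0],[0,0,20,0],[0,0,27,0],[0,0,27,0],[0,0,27,0]]]' && python3 -m jog '[[[0,0,0,0],[0,0,0,0],[0,0,0,0],[0,0,0,0],[0,0,0,0]]]' 70 && python3 -m jog '[[[0,0,-40,0],[0,0,-85,0],[-10,0,-125,0],[-20,0,-130,0],[-20,0,-130,0]]]' && python3 w.py pics/w9.png
```

```text
clock: 17.45
position: [0.5106, -0.1155, 0.0676]
eef_rot: [-3.141, -0.017, 0.001]
contact_force: [0.9, -0.1, 0.6]
grip_width: 0.0485
finger_force: 41.4
clock: 17.95
position: [0.5107, -0.1155, 0.0679]
eef_rot: [3.141, 0.017, 0.0]
contact_force: [0.6, 0.8, -0.2]
grip_width: 0.0702
finger_force: 0.0
clock: 18.45
position: [0.4903, -0.116, 0.1991]
eef_rot: [3.141, 0.016, 0.004]
contact_force: [0.7, -0.2, 0.1]
grip_width: 0.0699
finger_force: 0.0
wheel_50 brass [ 436.3 -335.9] 0.88 [535. 232.] c [ 438.  -331.1] axes [41.1 47. ]
wheel_50 brass [446.5  63. ] 0.79 [136. 217.] c [448.1  60.3] axes [32.9 38.7]
wheel_50 brass [ 509.3 -114.7] 0.77 [309. 146.] c [ 509.6 -114.2] axes [47.1 48. ]
 y-range -175.15024 -57.608765 x 451.41147 568.70667
carrier 0.68 [337. 124.] c [ 509.7 -116.1] axes [115.7 116.3]
 y-range -151.3703 -79.90697 x 474.83777 546.4193
carrier 0.67 [318. 153.] c [ 510.  -115.3] axes [71.4 72.3]
knob 0.82 [439. 133.] c [ 534.4 -216.5] axes [42.8 49.5]
knob 0.7 [178. 132.] c [534.4   2.7] axes [41.4 50.1]
knob 0.39 [137. 217.] c [457.2  45.5] axes [30.2 35.8]
```

View pics/w9.png

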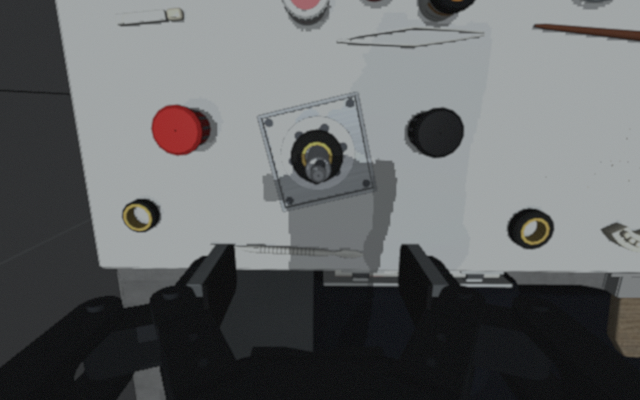

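Picture: the 50 wheel lies on the foot at (317,155). Next the 42 wheel.

```bash
python3 -m jog '[[[-10,45,0,0],[-20,90,0,0],[-30,135,0,0],[-40,180,0,0],[-50,212,0,0],[-56,220,0,0],[-56,220,0,0],[-56,220,0,0]]]' 57 && python3 w.py pics/w10.png | grep wheel; python3 -c "
from h import *; print(pose()[1])"
```

```text
clock: 19.45
position: [0.4375, -0.3348, 0.197]
eef_rot: [-3.14, -0.019, 0.001]
contact_force: [0.1, 0.1, -0.6]
grip_width: 0.0569
finger_force: 0.0
wheel_50 brass [ 509.8 -108.6] 0.8 [80. 94.] c [ 509.3 -114.1] axes [49.  53.7]
wheel_50 brass [ 436.1 -336.3] 0.6 [314. 184.] c [ 436.8 -336. ] axes [39.3 41.4]
[ 0.43791132 -0.33479409  0.19774305]
```

```bash
python3 -m jog '[[[-1.7,1.5,45,0],[-1.7,1.5,90,0],[-1.7,1.5,135,0],[-1.7,1.5,170,0],[-1.7,1.5,185,0],[-1.7,1.5,193,0],[-1.7,1.5,193,0],[-1.7,1.5,193,0]]]' && python3 -m jog '[[[0,0,0,0],[0,0,0,0],[0,0,0,0],[0,0,0,0],[0,0,0,0],[0,0,0,0]]]' 28 40 && python3 -m jog '[[[0,0,-45,0],[0,0,-90,0],[0,0,-140,0],[0,-20,-148,0],[15,-65,-148,0],[30,-110,-148,0],[45,-150,-148,0],[60,-180,-148,0],[70,-198,-148,0],[74,-200,-148,0]]]' && python3 -m jog '[[[0,0,0,0],[0,0,0,0],[0,0,0,0]]]' && python3 held.py 5
```

```text
clock: 20.45
position: [0.4362, -0.338, 0.0058]
eef_rot: [3.141, 0.018, 0.002]
contact_force: [0.8, -0.5, -0.1]
grip_width: 0.0571
finger_force: 0.0
clock: 21.05
position: [0.4363, -0.3383, 0.0065]
eef_rot: [3.14, 0.017, 0.004]
contact_force: [-1.4, 0.7, 7.7]
grip_width: 0.0398
finger_force: 39.5
clock: 22.05
position: [0.5086, -0.1338, 0.1538]
eef_rot: [-3.141, -0.024, -0.003]
contact_force: [-0.4, -0.5, -0.9]
grip_width: 0.0392
finger_force: 41.1
clock: 22.35
position: [0.5065, -0.1386, 0.1529]
eef_rot: [3.141, 0.013, -0.0]
contact_force: [-0.3, -0.4, -0.7]
grip_width: 0.0395
finger_force: 41.1
outer [ 509.6 -137.8] [39.  43.2] hull  x 487.7024 531.2001
brass ((507.2203063964844, -138.00119018554688), 14.045907974243164) x 493.5024 520.96185 y -151.53142 -124.21671
TCP [ 506.52694989 -138.64548794  152.90452858]
```

```bash
python3 -m jog '[[[2,-12,0,0],[3.5,-22.9,0,0],[3.5,-22.9,0,0],[3.5,-22.9,10,0],[3.5,-22.9,20,0],[3.5,-22.9,28,0],[3.5,-22.9,36,0],[3.5,-22.9,42,0],[3.5,-22.9,42,0]]]' && python3 -m jog '[[[0,0,4,0],[0,0,8,0],[0,0,12,0],[0,0,17,0],[0,0,17,0]]]'
```

```text
clock: 23.35
position: [0.5098, -0.1142, 0.1097]
eef_rot: [-3.141, -0.017, 0.003]
contact_force: [-0.2, 0.4, -0.7]
grip_width: 0.0392
finger_force: 41.1
clock: 23.85
position: [0.5103, -0.1142, 0.0932]
eef_rot: [3.141, 0.017, -0.001]
contact_force: [0.5, -0.9, -0.3]
grip_width: 0.0392
finger_force: 41.0
```

```bash
python3 -m jog '[[[0,1.4,0,0],[0,1.4,10,0],[0,1.4,20,0],[0,1.4,26,0],[0,1.4,26,0],[0,1.4,26,0]]]' && python3 -m jog '[[[0,0,0,0],[0,0,0,0],[0,0,0,0],[0,0,0,0],[0,0,0,0]]]' 65 && python3 -m jog '[[[0,0,-40,0],[0,0,-85,0],[-10,0,-125,0],[-20,0,-130,0],[-20,0,-130,0]]]' && python3 w.py pics/w11.png | grep -v knob
```

```text
clock: 24.45
position: [0.5103, -0.1154, 0.0675]
eef_rot: [-3.141, -0.017, 0.001]
contact_force: [-0.2, -0.0, -0.2]
grip_width: 0.0395
finger_force: 41.1
clock: 24.95
position: [0.5105, -0.1156, 0.0679]
eef_rot: [3.141, 0.017, 0.0]
contact_force: [0.5, 0.9, -0.2]
grip_width: 0.065
finger_force: 0.0
clock: 25.45
position: [0.4901, -0.116, 0.199]
eef_rot: [3.141, 0.016, 0.003]
contact_force: [-0.9, -0.3, -0.8]
grip_width: 0.0648
finger_force: 0.0
wheel_50 brass [ 506.5 -114.5] 0.88 [316. 146.] c [ 506.8 -114.6] axes [40.5 42. ]
wheel_50 brass [446.3  63.4] 0.8 [138. 220.] c [448.1  60.4] axes [32.9 38.4]
wheel_50 0.72 [312. 134.] c [ 506.3 -114.3] axes [47.9 52.7]
 y-range -150.81427 -78.92433 x 474.66623 546.22943
carrier 0.6 [317. 156.] c [ 510.4 -115.2] axes [71.3 71.9]
```

View pics/w11.png

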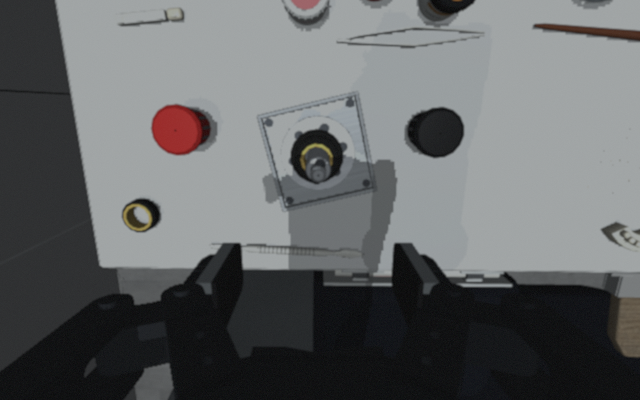

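Both wheels are seated concentrically at (317,155). Next the smallest, at (140,215).

```bash
python3 -m jog '[[[-10,-45,0,0],[-20,-90,0,0],[-30,-135,0,0],[-40,-170,0,0],[-42,-179,0,0],[-42,-179,0,0],[-42,-179,0,0]]]' 50 && python3 w.py pics/w12.png | grep -v knob; python3 -c "
from h import *; print(pose()[1])"
```

```text
clock: 26.35
position: [0.4468, 0.0616, 0.1972]
eef_rot: [3.141, 0.016, -0.002]
contact_force: [0.1, -0.3, -0.4]
grip_width: 0.0499
finger_force: 0.0
wheel_50 0.94 [492. 106.] c [ 509.7 -119.7] axes [47.8 60. ]
wheel_50 brass [446.3  64.1] 0.57 [309. 181.] c [447.4  64.7] axes [32.3 33.8]
 y-range -212.80449 -122.827255 x 497.64786 523.28033
carrier 0.8 [528. 106.] c [ 510.7 -166.8] axes [25.1 96.9]
[0.44686719 0.06143989 0.19758816]
```

```bash
python3 -m jog '[[[-0.6,-2,45,0],[-0.6,-2,90,0],[-0.6,-2,135,0],[-0.6,-2,170,0],[-0.6,-2,185,0],[-0.6,-2,193,0],[-0.6,-2,193,0],[-0.6,-2,193,0]]]' && python3 -m jog '[[[0,0,0,0],[0,0,0,0],[0,0,0,0],[0,0,0,0],[0,0,0,0],[0,0,0,0]]]' 20 40 && python3 -m jog '[[[0,0,-45,0],[0,0,-90,0],[0,0,-140,0],[0,20,-148,0],[15,65,-148,0],[30,100,-148,0],[45,125,-148,0],[55,145,-148,0],[60,155,-148,0],[60,155,-148,0]]]' && python3 -m jog '[[[0,0,0,0],[0,0,0,0],[0,0,0,0]]]' && python3 held.py 5
```

```text
clock: 27.35
position: [0.4466, 0.0646, 0.0055]
eef_rot: [-3.141, -0.016, -0.002]
contact_force: [-0.3, -0.3, 0.3]
grip_width: 0.0504
finger_force: 0.0
clock: 27.95
position: [0.4468, 0.0649, 0.0061]
eef_rot: [-3.141, -0.016, -0.004]
contact_force: [-1.1, -0.8, 7.1]
grip_width: 0.0315
finger_force: 38.9
clock: 28.95
position: [0.5079, -0.0907, 0.1532]
eef_rot: [3.141, 0.014, 0.001]
contact_force: [-0.4, 0.0, 0.3]
grip_width: 0.0311
finger_force: 40.5
clock: 29.25
position: [0.5073, -0.0883, 0.1529]
eef_rot: [-3.141, -0.02, 0.0]
contact_force: [0.5, 0.8, -0.9]
grip_width: 0.0309
finger_force: 40.5
outer [509.9 -87.5] [31.5 36. ] hull  x 492.28235 527.73816
brass ((507.4990234375, -87.61357879638672), 14.05911922454834) x 493.74762 521.2782 y -101.61278 -73.901825
TCP [507.25323795 -88.32664411 152.90848625]
```

```bash
python3 -m jog '[[[2,14,0,0],[2.7,27,0,0],[2.7,27,0,0],[2.7,27,10,0],[2.7,27,20,0],[2.7,27,28,0],[2.7,27,36,0],[2.7,27,42,0],[2.7,27,42,0],[2.7,27,42,0]]]'
```

```text
clock: 30.35
position: [0.5106, -0.1164, 0.1108]
eef_rot: [-3.142, -0.017, 0.0]
contact_force: [0.4, -0.0, 0.6]
grip_width: 0.0315
finger_force: 40.5
```

```bash
python3 -m jog '[[[0,-0.7,4,0],[0,-0.7,8,0],[0,-0.7,14,0],[0,-0.7,24,0],[0,-0.7,34,0],[0,-0.7,43,0],[0,-0.7,43,0],[0,-0.7,43,0]]]' && python3 -m jog '[[[0,0,0,0],[0,0,0,0],[0,0,0,0],[0,0,0,0],[0,0,0,0]]]' 60 && python3 -m jog '[[[0,0,-40,0],[0,0,-85,0],[-10,0,-125,0],[-20,0,-130,0],[-20,0,-130,0]]]' 70 && python3 w.py pics/w13.png
```

```text
clock: 31.15
position: [0.5104, -0.1158, 0.0675]
eef_rot: [-3.141, -0.017, 0.001]
contact_force: [0.7, -0.6, -0.5]
grip_width: 0.0314
finger_force: 40.5
clock: 31.65
position: [0.5106, -0.1158, 0.0679]
eef_rot: [3.141, 0.017, 0.0]
contact_force: [1.1, -1.1, 0.1]
grip_width: 0.0601
finger_force: 0.0
clock: 32.15
position: [0.4902, -0.1163, 0.1991]
eef_rot: [3.141, 0.016, 0.004]
contact_force: [0.6, -0.7, -1.0]
grip_width: 0.0699
finger_force: 0.0
wheel_50 0.89 [310. 144.] c [ 505.2 -114.4] axes [41.5 44.2]
wheel_50 brass [ 503.8 -115. ] 0.89 [316. 150.] c [ 503.8 -114.6] axes [34.8 36.1]
wheel_50 0.56 [308. 135.] c [ 507.  -114.3] axes [47.4 51.1]
 y-range -151.09348 -79.37067 x 474.7904 546.3372
carrier 0.9 [317. 155.] c [ 510.4 -115.3] axes [71.1 71.7]
knob 0.83 [419. 176.] c [ 498.  -203.7] axes [40.9 47.8]
knob 0.62 [179. 131.] c [534.3   2.4] axes [41.1 49.3]
```

View pics/w13.png

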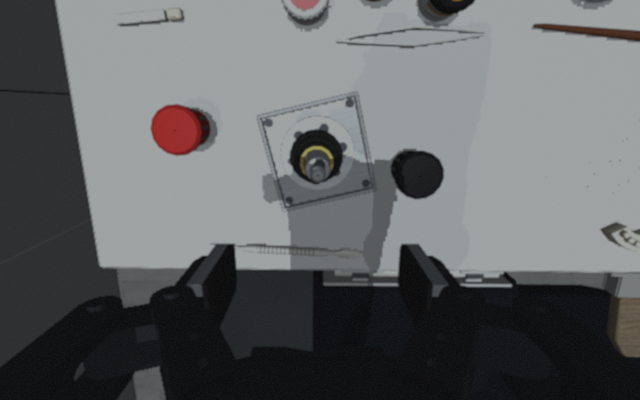

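Picture: three wheels stacked concentrically at (317,152). The black knob was knocked aside and now stands at (417,174); the red decoy stays at (180,129). Hovering over the black one, with an enlarged crop to confirm it.

```bash
python3 -m jog '[[[3,45,0,0],[6,80,0,0],[6,88,0,0],[6,88,0,0],[6,88,0,0],[6,88,0,0]]]' 56 && python3 - <<'E'
from h import *
P=pose(); im=r.snapshot("wrist")
print(P[1])
for d in r.silhouettes("wrist","knob")[:2]:
    c=max(cv2.findContours(d["region"].astype(np.uint8),0,1)[0],key=cv2.contourArea)
    p=np.array([ray("wrist",q[0],.044,P)[:2] for q in c],np.float32)*1000
    e=cv2.fitEllipse(p); print(d["conf"],d["at"],np.round(e[0],1),np.round(e[1],1),"x",p[:,0].min(),p[:,0].max(),"y",p[:,1].min(),p[:,1].max())
cv2.imwrite("pics/knob14.png",cv2.resize(im[90:330,200:520],(800,600))[:,:,::-1])
E
```

```text
clock: 32.95
position: [0.4976, -0.2022, 0.1974]
eef_rot: [-3.141, -0.021, 0.001]
contact_force: [0.2, 0.3, 0.1]
grip_width: 0.0562
finger_force: 0.0
[ 0.49763505 -0.20216348  0.19736581]
0.97 [324.6, 183.7] [ 497.5 -206.8] [41.2 42.8] x 476.48917 518.97766 y -228.02484 -186.41083
0.78 [86.3, 136.7] [534.9  -2.6] [41.2 61.6] x 512.4165 555.4913 y -34.319893 26.291338
```

View pics/knob14.png

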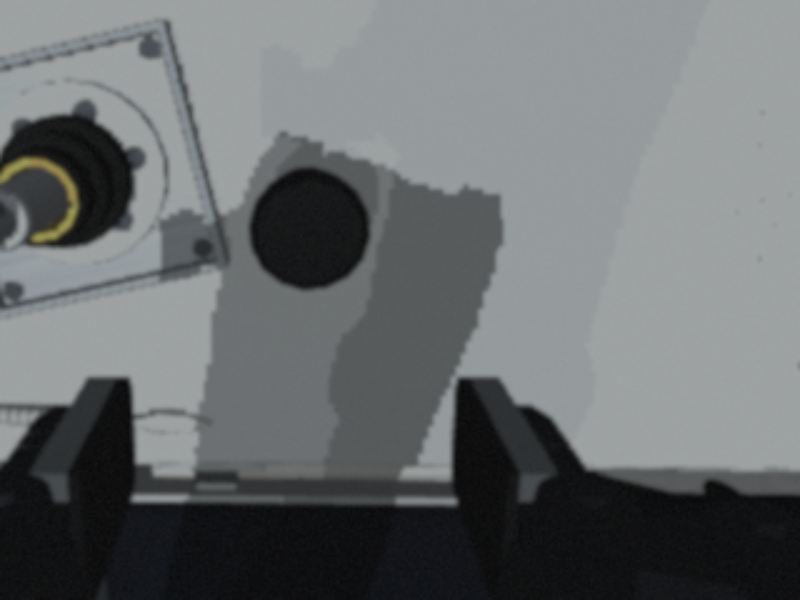

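Crop: the black knob, top disc at (310,228) in the crop, about 43 mm across at (497.6,-207) mm. Gripping its collar.

```bash
python3 -m jog '[[[0,3.5,45,0],[0,3.5,90,0],[0,3.5,130,0],[0,3.5,155,0],[0,3.5,166,0],[0,3.5,166,0],[0,3.5,166,0]]]' && python3 -m jog '[[[0,0,0,0],[0,0,0,0],[0,0,0,0],[0,0,0,0],[0,0,0,0],[0,0,0,0]]]' 34 90 && python3 -m jog '[[[0,0,-45,0],[0,0,-90,0],[0,0,-122,0],[0,-20,-127,0],[5,-40,-127,0],[5,-40,-127,0],[5,-40,-127,0]]]' && python3 - <<'E'
from h import *
P=pose(); im=r.snapshot("wrist"); cv2.imwrite("pics/k15.png",im[:,:,::-1])
z=P[1][2]+.013
print(P[1],proj("wrist",np.r_[P[1][:2],z],P))
for d in r.silhouettes("wrist","knob")[:2]:
    c=max(cv2.findContours(d["region"].astype(np.uint8),0,1)[0],key=cv2.contourArea)
    p=np.array([ray("wrist",q[0],z,P)[:2] for q in c],np.float32)*1000
    e=cv2.fitEllipse(p); print(d["conf"],d["at"],np.round(e[0],1),np.round(e[1],1),"x",p[:,0].min(),p[:,0].max(),"y",p[:,1].min(),p[:,1].max())
E
```

```text
clock: 33.75
position: [0.4985, -0.2074, 0.0329]
eef_rot: [3.141, 0.018, 0.002]
contact_force: [0.1, 0.4, -1.1]
grip_width: 0.0563
finger_force: 0.0
clock: 34.35
position: [0.4988, -0.2078, 0.0341]
eef_rot: [3.141, 0.017, 0.005]
contact_force: [-2.2, 0.8, 10.8]
grip_width: 0.0401
finger_force: 89.3
clock: 35.05
position: [0.5025, -0.1672, 0.1599]
eef_rot: [3.141, 0.019, 0.003]
contact_force: [0.6, -0.2, -0.3]
grip_width: 0.04
finger_force: 90.9
[ 0.50248026 -0.16724998  0.15987807] [318.45004554 268.44740584]
0.86 [317.3, 261.2] [ 505.9 -166.4] [38.9 47.3] x 482.9602 530.6077 y -185.76546 -147.00166
0.8 [98.2, 149.1] [551.2 -83.6] [20.6 29.8] x 539.8467 561.6064 y -98.99318 -69.652855
```

View pics/k15.png

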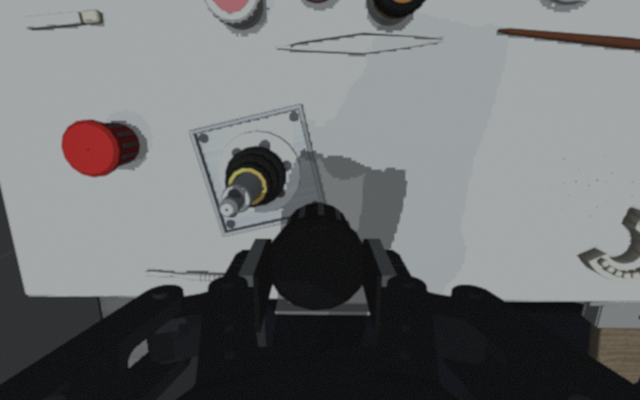

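Picture: knob held at (317,260), neck tip at (229,209), wheels in order. Refining the knob offset and neck position.

```bash
python3 - <<'E'
from h import *
from scipy.optimize import least_squares
P=pose(); im=r.snapshot("wrist"); z=P[1][2]+.010
d=r.silhouettes("wrist","knob")[0]
c=max(cv2.findContours(d["region"].astype(np.uint8),0,1)[0],key=cv2.contourArea)[:,0]
c=c[(c[:,1]>285)]
p=np.array([ray("wrist",q,z,P)[:2] for q in c])*1000
for R in (21.3,22):
    s=least_squares(lambda v:np.hypot(p[:,0]-v[0],p[:,1]-v[1])-R,[502,-167],loss="soft_l1");print(R,s.x,s.cost,len(p))
print("TCP",P[1]*1000,"neck",ray("wrist",(229,209),.119,P)*1000)
E
```

```text
21.3 [ 502.1682161  -167.50232057] 2.302153371565926 94
22 [ 502.97947763 -167.5034673 ] 3.2558195993710304 94
TCP [ 502.06255685 -168.24853998  159.28669922] neck [ 511.06013577 -118.6169677   119.        ]
```

```bash
python3 -m jog '[[[0,0,-10,0],[5,-25,-10,0],[9.5,-51.5,-10,0],[9.5,-51.5,-10,0],[9.5,-51.5,-10,0],[9.5,-51.5,-10,0]]]' && python3 - <<'E'
from h import *
im=r.snapshot("side"); o=proj("side",[.511,-.116,.12]); x,y=o.astype(int); print(o)
a=cv2.resize(im[y-40:y+50,x-60:x+60],(400,300),interpolation=cv2.INTER_CUBIC)
im=r.snapshot("scene"); o=proj("scene",[.511,-.116,.12]); x,y=o.astype(int); print(o)
b=cv2.resize(im[y-40:y+50,x-60:x+60],(400,300),interpolation=cv2.INTER_CUBIC)
cv2.imwrite("pics/k16.png",np.hstack([a,b])[:,:,::-1])
E
```

```text
clock: 35.85
position: [0.511, -0.117, 0.1691]
eef_rot: [3.141, 0.015, 0.0]
contact_force: [-0.3, -0.3, -1.2]
grip_width: 0.04
finger_force: 90.9
[284.78908147 219.23481436]
[275.12736926 263.19467921]
```

View pics/k16.png

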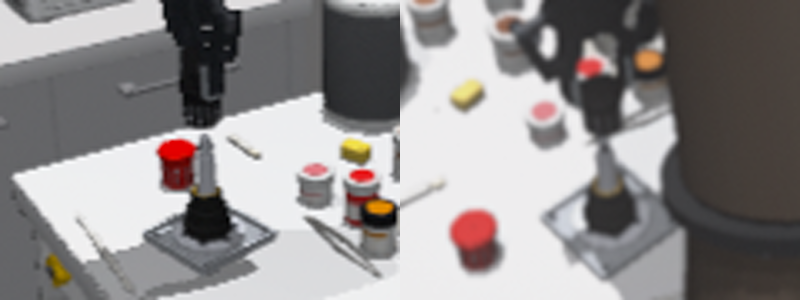

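Side and scene crops: the knob is above the neck, with the neck about 1–2 mm toward -y. Small correction, then down.

```bash
python3 -m jog '[[[0.6,1.2,0,0],[0.6,1.2,5,0],[0.6,1.2,10,0],[0.6,1.2,15,0],[0.6,1.2,19,0],[0.6,1.2,19,0],[0.6,1.2,19,0]]]'; python3 -c "
from h import *; o=r.get_obs(); print(o['moment'],o['position'])"
```

```text
clock: 36.65
position: [0.5116, -0.1169, 0.1497]
eef_rot: [-3.142, -0.017, 0.0]
contact_force: [-0.1, -0.3, 0.2]
grip_width: 0.0395
finger_force: 90.9
[-0.01885371  0.00456895 -0.02996827] [ 0.51164825 -0.11693984  0.1496864 ]
```

```bash
python3 -m jog '[[[0,0,2,0],[0,0,4,0],[0,0,6,0],[0,0,6,0]]]'; python3 -m jog '[[[0,0,1,0],[0,0,2,0],[0,0,3,0],[0,0,4,0],[0,0,4,0]]]'
```

```text
clock: 37.05
position: [0.512, -0.1169, 0.1437]
eef_rot: [3.142, 0.017, 0.001]
contact_force: [2.0, -0.4, -0.2]
grip_width: 0.0401
finger_force: 90.9
clock: 37.55
position: [0.5115, -0.1169, 0.1396]
eef_rot: [-3.141, -0.017, 0.001]
contact_force: [0.6, 0.4, -0.2]
grip_width: 0.0398
finger_force: 91.0
```

```bash
python3 -m jog '[[[0,0,1,0],[0,0,2,0],[0,0,2,0]]]'; python3 -m jog '[[[0,0,1,0],[0,0,2,0],[0,0,2,0]]]'; python3 -m jog '[[[0,0,1,0],[0,0,2,0],[0,0,2,0]]]'
```

```text
clock: 37.85
position: [0.5115, -0.117, 0.1376]
eef_rot: [-3.141, -0.017, 0.001]
contact_force: [0.4, -0.2, -0.4]
grip_width: 0.0401
finger_force: 91.0
clock: 38.15
position: [0.5116, -0.117, 0.1356]
eef_rot: [3.142, 0.017, -0.0]
contact_force: [1.5, 0.0, 0.8]
grip_width: 0.0401
finger_force: 91.0
clock: 38.45
position: [0.5111, -0.117, 0.1334]
eef_rot: [-3.142, -0.017, 0.002]
contact_force: [0.6, 0.6, -1.7]
grip_width: 0.0399
finger_force: 90.9
```

```bash
python3 - <<'E'
from h import *
im=r.snapshot("side"); x,y=proj("side",[.511,-.116,.09]).astype(int)
a=cv2.resize(im[y-25:y+35,x-40:x+40],(400,300),interpolation=cv2.INTER_CUBIC)
im=r.snapshot("wrist"); b=cv2.resize(im[150:360,180:460],(400,300),interpolation=cv2.INTER_CUBIC)
cv2.imwrite("pics/k17.png",np.hstack([a,b])[:,:,::-1])
s=406/ (np.array(cam("side")[1])@[.511,-.116,.09]+cam("side")[2])[2]
print("px/mm side",s/1000, [proj("side",[.511,-.116,h])-[x-40,y-25] for h in (.058,.098,.120,.142)])
E
```

```text
px/mm side 0.30107536522839756 [array([40.58271505, 33.59955148]), array([40.07431414, 23.11631656]), array([39.78908147, 17.23481436]), array([39.4997569 , 11.26893693])]
```

View pics/k17.png

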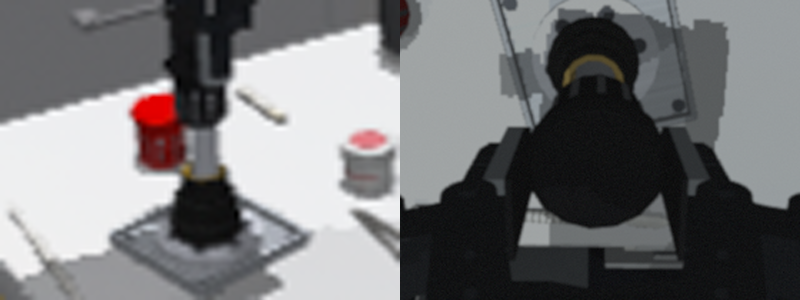

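Side crop: the knob underside is about at shoulder height, so the lip may already have passed the pawls between samples. Continuing to the stop.

```bash
python3 -m jog '[[[0,0,1,0],[0,0,1,0]]]'; python3 -m jog '[[[0,0,1,0],[0,0,1,0]]]'; python3 -m jog '[[[0,0,1,0],[0,0,1,0]]]'
```

```text
clock: 38.75
position: [0.5115, -0.117, 0.1326]
eef_rot: [3.142, 0.017, -0.001]
contact_force: [0.1, 0.1, -0.9]
grip_width: 0.0399
finger_force: 91.0
clock: 38.95
position: [0.5118, -0.117, 0.1322]
eef_rot: [3.141, 0.017, 0.001]
contact_force: [0.1, 0.6, 4.2]
grip_width: 0.0401
finger_force: 91.7
clock: 39.15
position: [0.5122, -0.1171, 0.1321]
eef_rot: [3.141, 0.017, 0.002]
contact_force: [-3.1, 0.7, 14.6]
grip_width: 0.0396
finger_force: 92.8
```

Stiff stop at TCP 132.1 mm, which puts the underside at 98 mm (the shoulder). A slightly firmer press, then a 1–2 mm tug to confirm the pawls hold.

```bash
python3 -m jog '[[[0,0,1,0],[0,0,1,0]]]'; python3 -m jog '[[[0,0,-3,0],[0,0,-3,0]]]';  python3 -m jog '[[[0,0,-1,0],[0,0,-2,0],[0,0,-2,0]]]'
```

```text
clock: 39.35
position: [0.5126, -0.1171, 0.132]
eef_rot: [3.141, 0.017, 0.004]
contact_force: [-6.4, 0.8, 23.6]
grip_width: 0.0406
finger_force: 93.8
clock: 39.55
position: [0.5117, -0.1171, 0.133]
eef_rot: [3.141, 0.017, 0.001]
contact_force: [0.7, 0.0, 0.6]
grip_width: 0.0399
finger_force: 91.4
clock: 39.85
position: [0.5111, -0.117, 0.1343]
eef_rot: [-3.141, -0.017, 0.002]
contact_force: [0.4, 0.5, -5.3]
grip_width: 0.0401
finger_force: 91.2
```

The tug lifts the whole assembly's weight (-5.3 N), so the pawls hold. Set it back down, release and retreat.

```bash
python3 -m jog '[[[0,0,1,0],[0,0,2,0],[0,0,2.5,0],[0,0,2.5,0]]]' && python3 -m jog '[[[0,0,0,0],[0,0,0,0],[0,0,0,0],[0,0,0,0],[0,0,0,0]]]' 80 && python3 -m jog '[[[0,0,-30,0],[0,0,-60,0],[-10,0,-80,0],[-20,0,-80,0],[-20,0,-80,0]]]' && python3 - <<'E'
from h import *
P=pose(); im=r.snapshot("wrist")
for n,z in (("knob",.142),("wheel_50",.058),("carrier",.01)):
    for d in r.silhouettes("wrist",n):
        c=max(cv2.findContours(d["region"].astype(np.uint8),0,1)[0],key=cv2.contourArea)
        p=np.array([ray("wrist",q[0],z,P)[:2] for q in c],np.float32)*1000
        if len(p)>5: e=cv2.fitEllipse(p); print(n,round(d["conf"],2),np.round(d["at"]),np.round(e[0],1),np.round(e[1],1))
s=r.snapshot("side"); x,y=proj("side",[.511,-.116,.07]).astype(int)
a=cv2.resize(s[y-30:y+30,x-40:x+40],(400,300),interpolation=cv2.INTER_CUBIC)
b=cv2.resize(im[50:350,120:520],(400,300),interpolation=cv2.INTER_AREA)
cv2.imwrite("pics/k18.png",np.hstack([a,b])[:,:,::-1])
E
```

```text
clock: 40.25
position: [0.512, -0.117, 0.1325]
eef_rot: [3.141, 0.017, 0.001]
contact_force: [0.6, -0.7, -0.6]
grip_width: 0.04
finger_force: 91.5
clock: 40.75
position: [0.5117, -0.117, 0.1323]
eef_rot: [3.141, 0.017, 0.0]
contact_force: [0.2, -0.5, -0.1]
grip_width: 0.0799
finger_force: 0.0
clock: 41.25
position: [0.4905, -0.1174, 0.2123]
eef_rot: [3.141, 0.016, -0.0]
contact_force: [-0.1, 0.5, -1.0]
grip_width: 0.0802
finger_force: 0.0
knob 0.97 [182. 127.] [540.9 -34.7] [28.6 34.2]
knob 0.72 [321. 178.] [ 510.9 -116.1] [41.9 42.6]
wheel_50 0.82 [313. 142.] [ 521.9 -114.5] [20.5 32.2]
wheel_50 0.65 [314. 128.] [ 512.9 -115. ] [42.6 45.9]
carrier 0.62 [320. 128.] [ 512.  -115.5] [65.  66.1]
carrier 0.51 [374.  37.] [ 612.3 -140.1] [ 4.5 14.4]
carrier 0.17 [587.   4.] [ 648.6 -356.7] [ 4.2 42.7]
```

The knob top measures 42 mm across at the expected height and is within 1 mm of the carrier's axis, the gripper is clear, and the tug test passed. Handing in without another picture: I have viewed 17, which is over the limit of 14.

```bash
python3 -c "
from plant import r
print(r.finish_job())"
```

```text
the job is handed in; nothing more can be done
None
```

I handed the job in: the carrier is on the tray's pin, the wheels (50, 42 and 34 mm, the only three on the bench) are stacked largest at the bottom, and the knob is home and held in a tug test. The cast was not touched; the hand-in returned no verdict, and I viewed 17 pictures, over the limit of 14.

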